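# Hold a sharpening plate under the bench magnifier

### The arm

A 6-joint arm with a two-finger parallel gripper is mounted at the origin on the work surface. World frame = base frame: x ahead of the robot, y to its left, z up, the work surface at z = 0. Lengths are in mm, angles in rad, forces in N, time in s.
With the tool pointing down it reaches from about 400 to 925 mm from the base axis. Payload 12.5 kg.
Tool frame: the origin (TCP) lies at the very end of the fingers, on their centre line; the grasp point (between the pads) lies behind it (env.grip_depth is the z of the grasp point in the tool frame, in mm); z points along the fingers, y is the line along which they close (so a half turn about z gives the same grasp; the last joint's range is limited). The gripper opens to 95 mm and grips with 3 to 60 N. Pads are 20 mm wide; open, the fingers measure 119 mm over their backs; the gripper's body (75 mm by 180 mm) begins 59 mm behind the grasp point.
Start: joints at [1.097, 0.491, 1.559, -0, 1.092, -0.106], TCP at [224.712, 583.225, 214.661] pointing down, gripper open.
Joint ranges: [-3.1, 3.1], [-0.84, 2.19], [0.05, 2.79], [-1.13, 4.28], [0.06, 2.93], [-2.69, 2.69]. Speed limits (rad/s): [2.22, 2.22, 2.79, 3.14, 3.14, 3.14].

### API

Orientations are given as [roll, pitch, yaw] about the fixed x, y, z axes, in that order (R = Rz(yaw) Ry(pitch) Rx(roll)).
In Python, from cell import env, optics gives the robot as it stands.
- The arm moves only by the tool step_arm, never from a script. Its argument "moves" is a list of rows, each an object of numbers: "tx", "ty", "tz": the shift along the tool's x, y, z in mm; "roll": the turn about the tool's z in rad. In form: [{"tx": .., "ty": .., "tz": .., "roll": ..}, ...]. A call has 1 to 12 rows; each row is the pose to reach, as a shift and turn from the pose commanded when the call began, along the tool's axes at that moment; what a row does not reach only later rows make up. A row lasts 1/12 s, in which the tool goes at most 41.7 mm and 7.16 degrees, less where a joint would pass 70% of its speed; a pose out of reach is approached as far as the arm can. A call with a gripper value outside its range is refused whole. "grip" is the finger opening in mm, from 0 to 95.1, set as the call begins (left out, the last holds). The fingers move at their own pace and stop on an object; the grip force is fixed at half the most. Time passes only in rows, so rows that repeat a pose let the fingers close. It gives the time, the measured TCP pose, the force, the opening and the grip force at its end, in the units of the state.
- env.state(): the state, without advancing time (a new reading comes with each control period).
- optics.read_camera(name): name is "side" or "top"; returns a dict with "pixels" (480x640x3 uint8, blue, green, red), "mtx" (3x3 intrinsics, pixels), "view" (4x4, takes a point from world to camera coordinates). Camera axes: x right, y down, z forward; pixel columns grow to the right and rows downward; lengths in mm; the calibration is good to about 2 mm. A picture is of the moment at which its call begins. There is no depth.
- env.job_done(): hands the job in; it is judged then, once.
The state is a dict: "t": time; "joints": joint angles; "qvel": joint speeds; "tau": joint torques, N m; "eef_pos": TCP position; "tcp_rot": TCP orientation; "ft_force": force on the tool from outside, world axes, zero at the start; "moment": the same for the moment, N m; "opening": opening from 0.0 (shut) to 1.0 (fully open); "grip_force": force on a finger pad.
Only numpy, scipy, OpenCV 4.12 (cv2) and the standard library are available. Lean on these libraries where they do the work, as an engineer would, in place of code of your own. Each camera call takes 0.05 s, during which the arm holds its last target. There are 200 camera calls.

### The job

Lift the lid off the wooden case and set it down flat on the bench, then lift the diamond sharpening plate out by the finger cut-outs and lay it on the middle of the cork mat, working face up. Let go, take it again by its bare blue end, and hold it level with the worn patch under the middle of the magnifier, 10 cm below the lens, still, for 2 seconds; then lay it back on the middle of the mat. Do not drop the plate or the lid, do not knock the magnifier, and leave the other things where they are.

Things in the scene. Friction and masses are not known exactly. Their poses are not given: they have to be found in the camera images.
- case: Wooden case, fixed, 226 (x) x 84 (y) x 30 mm. Origin: centre of its underside. Floor 10 mm thick, pocket 206 x 64 mm, in which the plate lies. Walls 10 mm thick, 30 mm high; over the middle 70 mm both long sides are cut away down to the bench, inwards to 22 mm from the centre line: finger cut-outs, the only place where fingers reach the plate's long edges
- lid: Loose wooden lid on the case, 0.16 kg: board 226 x 84 x 8 mm, dark handle batten 110 (x) x 22 (y) x 26 mm along the middle of its top. Origin: centre of the underside of two 5 mm locating battens (3 mm play in the pocket); board underside 5 mm, handle 13 to 39 mm above the origin. Origin 25 mm over the bench on the case, 0 when flat on the bench
- plate: Diamond sharpening plate 200 (x) x 60 (y) x 12 mm thick, 0.24 kg, blue with a grey dotted steel working face on top. Origin: centre of its underside; x along its length, z out of the working face. The 50 mm at its -x end is the bare blue end. Starts in the case under the lid, underside 10 mm over the bench, face up, its axes along the case's
- patch (a point): Centre of the round brass-coloured worn patch (diameter 30 mm) on the plate's working face: 60 mm from the plate's origin along its +x, on the top face
- mat: Cork mat, fixed, 260 (x) x 130 (y) x 3 mm thick. Origin: centre of its underside
- magnifier: Dark blue bench magnifier, fixed: origin on the bench straight below the lens; its foot of radius 85 mm and 20 mm post, 335 mm high, stand 190 mm from there along its +x, and an arm at 318 mm height runs from the post to the horizontal lens ring
- lens (a point): Centre of the lens's underside, 290 mm over the bench, above the magnifier's origin; the ring round it is 104 mm across, from 287 to 309 mm height. Site axes as the magnifier's, z up
- mallet: red-headed mallet with a dark wooden handle, lying flat, 370 mm long, 70 mm high; bystander. Origin: about the middle of its underside
- roller: small paint roller with a red handle, lying flat, 315 mm long, 45 mm high; bystander. Origin: about the middle of its underside
- glue: yellow glue bottle standing, diameter 60, 140 mm high; bystander. Origin: about the middle of its underside
- tin: steel tin with a brown band, standing, diameter 80, 105 mm high; bystander. Origin: about the middle of its underside
- pencil: flat orange carpenter's pencil, 130 mm, lying; bystander. Origin: about the middle of its underside
- plane: block plane, 160 x 50 x 65 mm, dark steel with wooden knobs; bystander. Origin: about the middle of its underside

How it is judged (in metres and radians):
On the way, in this order (a step that is already met when the one before it is completed fails the run):
1. the lid is off the case, lying flat on the bench, let go (height (world z) of lid below 0.012 m and angle between lid's own z axis and vertical below 0.1 rad and horizontal distance between lid and case above 0.08 m and linear speed of lid below 0.03 m/s and contact force between the fingers and lid below 0.1 N), for 0.2 s.
2. the plate lies on the cork mat, working face up, let go (horizontal distance between plate and mat below 0.05 m and z of plate in the frame of mat between 0 and 0.008 m and angle between plate's own z axis and vertical below 0.08 rad and linear speed of plate below 0.03 m/s and contact force between the fingers and plate below 0.1 N), for 0.2 s.
3. the plate, held by its bare end, is level and still with the worn patch under the lens for 1.5 s (horizontal distance between patch and lens below 0.025 m and z of patch in the frame of lens between -0.125 and -0.075 m and angle between plate's own z axis and vertical below 0.2 rad and linear speed of plate below 0.04 m/s and x of the grasp point in the frame of plate below -0.05 m and contact force between the fingers and plate above 1 N), for 1.5 s.
At the end, for the whole second after the job is handed in: The plate lies flat on the cork mat, working face up, its middle within 50 mm of the mat's middle, at rest and released; the lid lies flat on the bench, off the case, at rest and released (all of step 1 and all of step 2); the robot touches nothing.
It fails at once if the plate is dropped (falls free by more than about 13 mm) (contact force between the fingers and plate below 0.02 N and linear speed of plate above 0.5 m/s).
It fails at once if the lid is dropped (falls free by more than about 13 mm) (contact force between the fingers and lid below 0.02 N and linear speed of lid above 0.5 m/s).
It fails at once if the magnifier is knocked (over 4 N) (contact force between magnifier and anything else above 4 N).
It fails at once if a bystander is moved by more than 30 mm (distance of any of mallet, roller, glue, tin, pencil, plane from where it was at the start of the episode above 0.03 m).
It also fails if it takes over 67 s, if anything falls off the work surface, if the arm or the gripper's body presses on something with over 40 N, if the wrist force passes 120 N, or if a joint passes its speed limit or range.

## Working session

There is one attempt and no reset: what is moved stays moved. The work goes in short steps, Python scripts to look and compute and a tool call to move; the robot and the scene stay as the last step left them, time stands still between calls to the robot, and variables do not carry over. Pictures are saved under pics/ and viewed, at most 10 in all, crops included, and the job is handed in when it is done.

Besides the shell and the picture viewer there is one more tool, called after "Emit:" in YAML: its name, and indented under it one key for each argument. step_arm: Moves the arm, as the interface text tells. Its arguments: {"type":"object","properties":{"moves":{"type":"array"},"grip":{"type":"number"}},"required":["moves"]}

```bash
mkdir -p pics; python3 - <<'E'
from cell import env, optics
import cv2,numpy as np,pickle
print(env.state(), env.grip_depth)
for n in("top","side"):
    c=optics.read_camera(n); cv2.imwrite(f"pics/{n}0.png",c["pixels"]); pickle.dump(c,open(f"{n}0.pkl","wb"))
    print(c["mtx"],c["view"])
E
```

```text
{'t': 0.0, 'joints': array([ 1.09739454e+00,  4.91551383e-01,  1.55948088e+00,  4.62952474e-05,
        1.09171245e+00, -1.05585800e-01]), 'qvel': array([ 0.00121816, -0.00045146,  0.00075519,  0.00175287, -0.00110795,
       -0.00114038]), 'tau': array([ 2.88718649e-03, -6.12657523e+01, -2.58189923e+01,  6.93963538e-02,
        4.80601320e-02, -1.14614941e-04]), 'eef_pos': array([224.57638534, 582.97771411, 214.05601104]), 'tcp_rot': array([-3.14045133e+00, -1.62245653e-04,  2.77375521e+00]), 'ft_force': array([-1.08104575,  0.2852129 ,  0.50253187]), 'moment': array([ 0.02271271,  0.03922468, -0.00471164]), 'grip_force': 0.0, 'opening': 1.0008621523692756} -18.8
[[434.78346809   0.         331.06332775]
 [  0.         434.78346809 239.54662559]
 [  0.           0.           1.        ]] [[-1.24331899e-02 -9.99909603e-01 -5.11876899e-03  5.03690205e+01]
 [-9.84405678e-01  1.31384346e-02 -1.75421902e-01  5.71103837e+02]
 [ 1.75473297e-01  2.85789144e-03 -9.84480043e-01  1.23765874e+03]
 [ 0.00000000e+00  0.00000000e+00  0.00000000e+00  1.00000000e+00]]
[[518.66281364   0.         305.64987941]
 [  0.         518.66281364 240.83106611]
 [  0.           0.           1.        ]] [[ 8.59949147e-01 -5.10377373e-01 -1.54969971e-03 -4.50949863e+02]
 [-3.38972177e-01 -5.68868494e-01 -7.49324029e-01  3.37438810e+02]
 [ 3.81556454e-01  6.44905865e-01 -6.62201705e-01  9.68225503e+02]
 [ 0.00000000e+00  0.00000000e+00  0.00000000e+00  1.00000000e+00]]
```

View pics/top0.png

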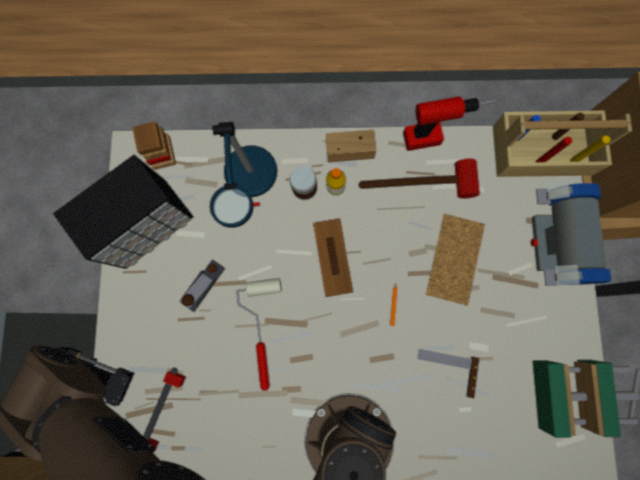

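View pics/side0.png

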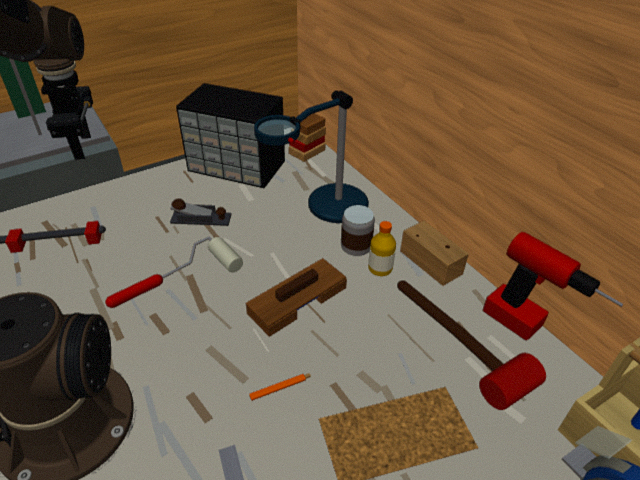

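```bash
cat > h.py <<'E'
import numpy as np,cv2,pickle
from scipy.optimize import minimize
def load(n): return pickle.load(open(n+".pkl","rb"))
def proj(c,P):
    P=np.atleast_2d(P)@c["view"][:3,:3].T+c["view"][:3,3]
    p=P@c["mtx"].T; return p[:,:2]/p[:,2:]
def back(c,uv,z):
    R,t=c["view"][:3,:3],c["view"][:3,3]
    d=R.T@np.linalg.solve(c["mtx"],[uv[0],uv[1],1]); o=-R.T@t
    return o+d*(z-o[2])/d[2]
def box(l,w,z0,z1): return np.array([[a*l/2,b*w/2,z] for a in(-1,1) for b in(-1,1) for z in(z0,z1)])
def place(P,x,y,a):
    R=np.array([[np.cos(a),-np.sin(a),0],[np.sin(a),np.cos(a),0],[0,0,1]]); return P@R.T+[x,y,0]
S=8
def render(c,boxes,p,shape=(480,640)):
    m=np.zeros(shape,np.uint8)
    for b in boxes:
        q=cv2.convexHull((proj(c,place(b,*p))*16).round().astype(np.int32))
        cv2.fillConvexPoly(m,q,255,cv2.LINE_AA,4)
    return m.astype(float)/255
def mask(c,roi,f):
    hsv=cv2.cvtColor(cv2.GaussianBlur(c["pixels"],(3,3),0),cv2.COLOR_BGR2HSV).astype(int)
    m=np.zeros((480,640),np.uint8); x0,y0,x1,y1=roi
    m[y0:y1,x0:x1]=f(hsv)[y0:y1,x0:x1]
    n,l,s,_=cv2.connectedComponentsWithStats(m); k=1+np.argmax(s[1:,4]); m=(l==k).astype(np.uint8)
    cs,_=cv2.findContours(m,cv2.RETR_EXTERNAL,cv2.CHAIN_APPROX_NONE)
    return cv2.drawContours(m*0,cs,-1,1,-1)
def fit(cms,boxes,p0):
    def cost(p): 
        return sum(np.abs(render(c,boxes,p)-m).sum()/m.sum() for c,m in cms)
    s=np.array([[0,0,0],[15,0,0],[0,15,0],[0,0,.1]])
    for _ in range(3):
        r=minimize(cost,p0,method="Nelder-Mead",options=dict(initial_simplex=p0+s,xatol=.02,fatol=1e-5)); p0=r.x; s=s/2
    return r.x,r.fun
E
python3 - <<'E'
from h import *
T,Sd=load("top0"),load("side0")
br=lambda h:(h[...,1]>75)
C=[box(226,84,30,38),box(226,84,0,38)*[78/226,1,1]+[74,0,0],box(226,84,0,38)*[78/226,1,1]-[74,0,0],box(226,44,0,38),box(110,22,38,64)]
M=[box(260,130,0,3)]
mt=mask(T,(305,205,362,303),br);ms=mask(Sd,(235,250,355,340),br)
p0=back(T,(333,257),35);print(p0,mt.sum(),ms.sum())
for l in([(T,mt)],[(Sd,ms)],[(T,mt),(Sd,ms)]):print("case",fit(l,C,np.array([p0[0],p0[1],.1])))
nt=mask(T,(415,205,490,312),br);ns=mask(Sd,(310,380,485,480),br)
q0=back(T,(456,259),3);print(q0,nt.sum(),ns.sum())
for l in([(T,nt)],[(Sd,ns)],[(T,nt),(Sd,ns)]):print("mat",fit(l,M,np.array([q0[0],q0[1],-.15])))
# lens ring: inner hole
for n,c,roi,uv in(("T",T,(200,175,262,235),(232,207)),("S",Sd,(245,105,310,150),(277,128))):
    g=c["pixels"].max(2); m=np.zeros_like(g);x0,y0,x1,y1=roi;m[y0:y1,x0:x1]=g[y0:y1,x0:x1]>105
    k,l=cv2.connectedComponents(m); h=(l==l[uv[1],uv[0]]).astype(np.uint8)
    cs,_=cv2.findContours(h,cv2.RETR_EXTERNAL,cv2.CHAIN_APPROX_NONE); e=cv2.fitEllipse(max(cs,key=len))
    print(n,e,h.sum(),back(c,e[0],298))
    x0,y0,x1,y1=roi
    cv2.imwrite(f"pics/l{n}.png",cv2.resize(c["pixels"][y0-80 if n=="T" else y0-30:y1+90 if n=="S" else y1+10,x0-10:x1+90],None,fx=4,fy=4,interpolation=cv2.INTER_CUBIC)[:600,:800])
print("post",back(T,(224,128),335),back(Sd,(343,99),335),"foot",back(T,(250,171),10),back(Sd,(338,203),10))
i=T["pixels"].copy()
for c,m in((T,mt),(T,nt)):
    cs,_=cv2.findContours(m,0,1);cv2.drawContours(i,cs,-1,(0,255,0),1)
j=Sd["pixels"].copy()
for m in(ms,ns):
    cs,_=cv2.findContours(m,0,1);cv2.drawContours(j,cs,-1,(0,255,0),1)
a=cv2.resize(i[100:320,200:500],(780,572));b=cv2.resize(j[240:480,230:490],(520,480))
cv2.imwrite("pics/m.png",cv2.resize(np.hstack([cv2.resize(a,(654,480)),b]),(800,327)))
E
```

```text
[521.61846267  37.94025551  35.        ] 2068 3631
case (array([5.25389393e+02, 4.03050194e+01, 1.51699158e-01]), np.float64(0.12415140137292828))
case (array([5.26461871e+02, 4.04467361e+01, 1.63488366e-01]), np.float64(0.06654462390850033))
case (array([5.26429160e+02, 4.01418663e+01, 1.64485018e-01]), np.float64(0.1911873993071779))
[ 514.94194413 -336.56484288    3.        ] 3531 9738
mat (array([ 5.18178764e+02, -3.34309439e+02, -2.71558740e-01]), np.float64(0.07948201087288498))
mat (array([ 5.18419098e+02, -3.34397932e+02, -2.66254866e-01]), np.float64(0.04421127662401991))
mat (array([ 5.18743965e+02, -3.34384444e+02, -2.69421130e-01]), np.float64(0.12446319468418304))
T ((231.0350799560547, 206.0218963623047), (32.30502700805664, 35.27749252319336), 64.55047607421875) 943 [613.28675145 283.43516202 298.        ]
S ((319.5, 239.5), (557.3566284179688, 771.0567016601562), 90.0) 306857 [498.22375107 -92.1655021  298.        ]
post [797.72717586 296.99677689 335.        ] [787.20389558 269.58036174 335.        ] foot [801.61812723 295.68143688  10.        ] [801.31270943 288.91217894  10.        ]
```

View pics/m.png

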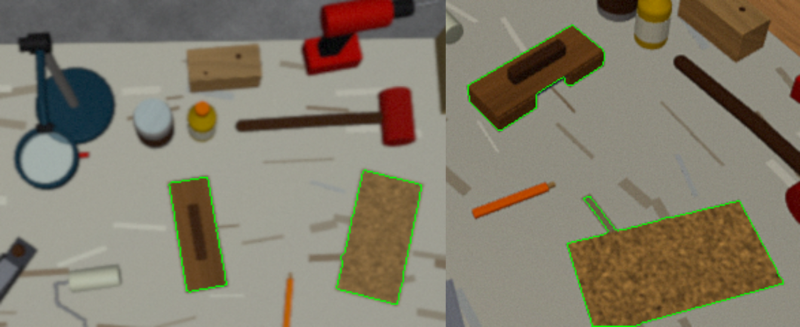

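The picture shows clean green mask outlines on the lid and the mat. The side mask of the mat also picks up a bit of bench sliver, but both cameras agree within 1 mm. Case: (526, 40), yaw 0.164. Mat: (518, -334), yaw -0.269. Lens: about (613, 283).

```bash
cat > plan.py <<'E'
import sys,numpy as np
from cell import env
from scipy.spatial.transform import Rotation as R
def plan(*ts):
    s=env.state(); p=s["eef_pos"]; y=s["tcp_rot"][2]
    print("t",round(s["t"],2),"tcp",p.round(1),"yaw",round(y,3),"j",s["joints"].round(2),"F",s["ft_force"].round(1),"open",round(s["opening"]*95.1,1),"grip",round(s["grip_force"],1))
    M=np.array([[np.cos(y),np.sin(y),0],[np.sin(y),-np.cos(y),0],[0,0,-1]])
    for x,yy,z,a in ts:
        d=M.T@(np.array([x,yy,z])-p); print((x,yy,z,round(a,3)),"-> tx ty tz",d.round(1),"roll",round(-(a-y),3),"dist",np.linalg.norm(d).round())
if __name__=="__main__":
    plan(*[tuple(map(float,a.split(","))) for a in sys.argv[1:]])
E
python3 - <<'E'
from h import *
T,Sd=load("top0"),load("side0")
print("lens side",back(Sd,(277.5,129),298),"top",back(T,(231.5,206.5),298))
print("lidspot",back(T,(393,236),5))
for n,uv,z in(("penciltop",(395,284),5),("mallet end",(361,184),25),("mallet mid",(420,182),25),("mat corner",(446,216),3),("mat c2",(428,294),3),("glue",(336,190),0),("tin",(303,192),0)): print(n,back(T,uv,z).round())
E
python3 plan.py 526.4,40.2,150,3.306 526.4,40.2,41,3.306
```

```text
lens side [617.9477611  283.20333299 298.        ] top [612.07871046 282.27509896 298.        ]
lidspot [ 588.36175672 -147.24066591    5.        ]
penciltop [ 441. -148.    5.]
mallet end [749. -52.  25.]
mallet mid [ 753. -234.   25.]
mat corner [ 650. -314.    3.]
mat c2 [ 410. -246.    3.]
glue [739.  26.   0.]
tin [734. 129.   0.]
t 0.1 tcp [224.6 583.  214.1] yaw 2.774 j [ 1.1   0.49  1.56 -0.    1.09 -0.11] F [-0.5 -0.2 -0.1] open 95.1 grip 0.0
(526.4, 40.2, 150.0, 3.306) -> tx ty tz [-476.8 -398.    64.1] roll -0.532 dist 624.0
(526.4, 40.2, 41.0, 3.306) -> tx ty tz [-476.8 -398.   173.1] roll -0.532 dist 645.0
```

Emit:
step_arm:
  moves:
    - {"tx": -32,"ty": -26,"tz": 0,"roll": -0.05}
    - {"tx": -64,"ty": -52,"tz": 0,"roll": -0.1}
    - {"tx": -96,"ty": -79,"tz": 0,"roll": -0.15}
    - {"tx": -128,"ty": -106,"tz": 0,"roll": -0.2}
    - {"tx": -160,"ty": -133,"tz": 0,"roll": -0.25}
    - {"tx": -192,"ty": -160,"tz": 5,"roll": -0.3}
    - {"tx": -224,"ty": -187,"tz": 10,"roll": -0.35}
    - {"tx": -256,"ty": -213,"tz": 15,"roll": -0.4}
    - {"tx": -288,"ty": -240,"tz": 20,"roll": -0.45}
    - {"tx": -320,"ty": -267,"tz": 25,"roll": -0.5}
    - {"tx": -352,"ty": -294,"tz": 30,"roll": -0.532}
    - {"tx": -384,"ty": -320,"tz": 35,"roll": -0.532}

```text
t: 1.1
eef_pos: [467.0, 147.0, 179.7]
tcp_rot: [3.142, -0.0, -2.975]
ft_force: [1.0, 0.9, 0.4]
opening: 1.002
grip_force: 0.0
```

```bash
python3 plan.py 526.4,40.2,100,-2.977 526.4,40.2,41,-2.977
```

```text
t 1.1 tcp [467.  147.  179.7] yaw -2.975 j [ 0.17  0.34  1.93  0.    0.87 -1.57] F [1.  0.9 0.4] open 95.3 grip 0.0
(526.4, 40.2, 100.0, -2.977) -> tx ty tz [ -40.9 -115.1   79.7] roll 0.002 dist 146.0
(526.4, 40.2, 41.0, -2.977) -> tx ty tz [ -40.9 -115.1  138.7] roll 0.002 dist 185.0
```

Emit:
step_arm:
  moves:
    - {"tx": -14,"ty": -38,"tz": 8}
    - {"tx": -28,"ty": -76,"tz": 20}
    - {"tx": -41,"ty": -105,"tz": 40}
    - {"tx": -41,"ty": -115,"tz": 65}
    - {"tx": -41,"ty": -115,"tz": 90}
    - {"tx": -41,"ty": -115,"tz": 112}
    - {"tx": -41,"ty": -115,"tz": 128}
    - {"tx": -41,"ty": -115,"tz": 138}
    - {"tx": -41,"ty": -115,"tz": 138}

```text
validation failed for argument at $.mo...
```

Emit:
step_arm:
  moves:
    - {"tx": 0}
    - {"tx": 0}
    - {"tx": 0}
    - {"tx": 0}
    - {"tx": 0}
    - {"tx": 0}
    - {"tx": 0}
    - {"tx": 0}
  grip: 0

```text
validation failed for argument at $.mo...
```

```bash
python3 - <<'E'
from plan import plan
from h import *
from cell import optics
plan((526,40,110,-2.977),(588,-147,110,-3.1416))
c=optics.read_camera("side");cv2.imwrite("pics/a.png",c["pixels"][100:400,150:550])
E
```

```text
t 1.1 tcp [467.  147.  179.7] yaw -2.975 j [ 0.17  0.34  1.93  0.    0.87 -1.57] F [1.  0.9 0.4] open 95.3 grip 0.0
(526, 40, 110, -2.977) -> tx ty tz [ -40.5 -115.3   69.7] roll 0.002 dist 141.0
(588, -147, 110, -3.142) -> tx ty tz [ -70.6 -310.    69.7] roll 0.166 dist 325.0
```

View pics/a.png

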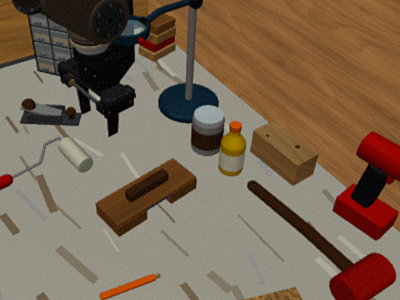

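The moves were refused because every row needs all four fields. The picture shows the open gripper still at about (105, 100) in the crop, left of the case, and nothing disturbed. I'll send the rows again in full.

Emit:
step_arm:
  moves:
    - {"tx": -14,"ty": -38,"tz": 8,"roll": 0}
    - {"tx": -28,"ty": -76,"tz": 20,"roll": 0}
    - {"tx": -41,"ty": -105,"tz": 40,"roll": 0}
    - {"tx": -41,"ty": -115,"tz": 65,"roll": 0}
    - {"tx": -41,"ty": -115,"tz": 90,"roll": 0}
    - {"tx": -41,"ty": -115,"tz": 112,"roll": 0}
    - {"tx": -41,"ty": -115,"tz": 128,"roll": 0}
    - {"tx": -41,"ty": -115,"tz": 138,"roll": 0}
    - {"tx": -41,"ty": -115,"tz": 138,"roll": 0}

```text
t: 1.9
eef_pos: [524.9, 42.3, 40.2]
tcp_rot: [3.141, -0.003, -2.977]
ft_force: [-0.5, 0.0, 0.1]
opening: 0.999
grip_force: 0.0
```

```bash
python3 plan.py 526.4,40.2,41,-2.977
```

```text
t 1.9 tcp [524.9  42.3  40.2] yaw -2.977 j [-0.05  0.61  1.96  0.    0.58 -1.78] F [-0.5  0.   0.1] open 95.0 grip 0.0
(526.4, 40.2, 41.0, -2.977) -> tx ty tz [-1.1 -2.3 -0.8] roll -0.0 dist 3.0
```

Emit:
step_arm:
  moves:
    - {"tx": -1,"ty": -2,"tz": -1,"roll": 0}
    - {"tx": -1,"ty": -2,"tz": -1,"roll": 0}
    - {"tx": -1,"ty": -2,"tz": -1,"roll": 0}
    - {"tx": -1,"ty": -2,"tz": -1,"roll": 0}
    - {"tx": -1,"ty": -2,"tz": -1,"roll": 0}
    - {"tx": -1,"ty": -2,"tz": -1,"roll": 0}
    - {"tx": -1,"ty": -2,"tz": -1,"roll": 0}
    - {"tx": -1,"ty": -2,"tz": -1,"roll": 0}
  grip: 0

```text
t: 2.57
eef_pos: [527.2, 40.5, 43.1]
tcp_rot: [3.142, 0.0, -2.977]
ft_force: [0.3, 0.5, 0.1]
opening: 0.499
grip_force: 0.0
```

```bash
python3 plan.py 526.4,40.2,110,-2.977 588,-147,110,-3.1416
```

```text
t 2.57 tcp [527.2  40.5  43.1] yaw -2.977 j [-0.05  0.6   1.95  0.    0.59 -1.78] F [0.3 0.5 0.1] open 47.4 grip 0.0
(526.4, 40.2, 110.0, -2.977) -> tx ty tz [  0.8  -0.1 -66.9] roll -0.0 dist 67.0
(588.0, -147.0, 110.0, -3.142) -> tx ty tz [ -29.3 -194.9  -66.9] roll 0.164 dist 208.0
```

Emit:
step_arm:
  moves:
    - {"tx": 0,"ty": 0,"tz": 2,"roll": 0}
    - {"tx": 0,"ty": 0,"tz": 2,"roll": 0}
    - {"tx": 0,"ty": 0,"tz": 2,"roll": 0}
    - {"tx": 0,"ty": 0,"tz": 2,"roll": 0}
    - {"tx": 0,"ty": 0,"tz": 2,"roll": 0}
    - {"tx": 0,"ty": 0,"tz": 2,"roll": 0}
    - {"tx": 0,"ty": 0,"tz": 2,"roll": 0}

```text
t: 3.15
eef_pos: [527.1, 40.5, 40.9]
tcp_rot: [3.141, -0.0, -2.977]
ft_force: [-0.1, 0.6, -1.9]
opening: 0.229
grip_force: 30.0
```

Emit:
step_arm:
  moves:
    - {"tx": 0,"ty": 0,"tz": -4,"roll": 0}
    - {"tx": 0,"ty": 0,"tz": -12,"roll": 0}
    - {"tx": 0,"ty": 0,"tz": -24,"roll": 0}
    - {"tx": 0,"ty": 0,"tz": -38,"roll": 0}
    - {"tx": 0,"ty": 0,"tz": -52,"roll": 0}
    - {"tx": 0,"ty": 0,"tz": -64,"roll": 0}
    - {"tx": 0,"ty": 0,"tz": -70,"roll": 0}

```text
t: 3.73
eef_pos: [527.6, 40.5, 113.0]
tcp_rot: [-3.141, 0.002, -2.977]
ft_force: [0.7, -0.4, -0.9]
opening: 0.226
grip_force: 30.0
```

```bash
python3 plan.py 588,-147,110,-3.1416 588,-147,16,-3.1416
```

```text
t 3.73 tcp [527.6  40.5 113. ] yaw -2.977 j [-0.05  0.49  1.9   0.    0.75 -1.78] F [ 0.7 -0.4 -0.9] open 21.5 grip 30.0
(588.0, -147.0, 110.0, -3.142) -> tx ty tz [ -28.9 -194.8    3. ] roll 0.164 dist 197.0
(588.0, -147.0, 16.0, -3.142) -> tx ty tz [ -28.9 -194.8   97. ] roll 0.164 dist 220.0
```

Emit:
step_arm:
  moves:
    - {"tx": -2,"ty": -10,"tz": 0,"roll": 0.01}
    - {"tx": -5,"ty": -32,"tz": 0,"roll": 0.03}
    - {"tx": -10,"ty": -62,"tz": 0,"roll": 0.06}
    - {"tx": -15,"ty": -95,"tz": 0,"roll": 0.09}
    - {"tx": -20,"ty": -128,"tz": 3,"roll": 0.12}
    - {"tx": -25,"ty": -160,"tz": 12,"roll": 0.15}
    - {"tx": -28,"ty": -183,"tz": 25,"roll": 0.164}
    - {"tx": -29,"ty": -195,"tz": 40,"roll": 0.164}
    - {"tx": -29,"ty": -195,"tz": 56,"roll": 0.164}
    - {"tx": -29,"ty": -195,"tz": 72,"roll": 0.164}
    - {"tx": -29,"ty": -195,"tz": 84,"roll": 0.164}
    - {"tx": -29,"ty": -195,"tz": 91,"roll": 0.164}

```text
t: 4.73
eef_pos: [586.9, -147.5, 18.0]
tcp_rot: [3.141, -0.002, 3.141]
ft_force: [-0.3, 0.6, -1.0]
opening: 0.229
grip_force: 30.0
```

Emit:
step_arm:
  moves:
    - {"tx": 0,"ty": 0,"tz": 1,"roll": 0}
    - {"tx": 0,"ty": 0,"tz": 3,"roll": 0}
    - {"tx": 0,"ty": 0,"tz": 4.5,"roll": 0}
    - {"tx": 0,"ty": 0,"tz": 4.5,"roll": 0}

```text
t: 5.07
eef_pos: [588.0, -147.2, 16.1]
tcp_rot: [-3.141, 0.001, -3.141]
ft_force: [0.3, -1.0, -3.3]
opening: 0.23
grip_force: 30.0
```

```bash
python3 plan.py 588,-147,16,-3.1416
```

```text
t 5.07 tcp [ 588.  -147.2   16.1] yaw -3.141 j [-0.35  0.72  1.77  0.    0.66 -1.93] F [ 0.3 -1.  -3.3] open 21.9 grip 30.0
(588.0, -147.0, 16.0, -3.142) -> tx ty tz [0.  0.2 0.1] roll 0.001 dist 0.0
```

Emit:
step_arm:
  moves:
    - {"tx": 0,"ty": 0,"tz": 0,"roll": 0}
    - {"tx": 0,"ty": 0,"tz": 0,"roll": 0}
    - {"tx": 0,"ty": 0,"tz": 0,"roll": 0}
    - {"tx": 0,"ty": 0,"tz": 0,"roll": 0}
    - {"tx": 0,"ty": 0,"tz": -5,"roll": 0}
    - {"tx": 0,"ty": 0,"tz": -20,"roll": 0}
    - {"tx": 0,"ty": 0,"tz": -50,"roll": 0}
    - {"tx": 0,"ty": 0,"tz": -90,"roll": 0}
    - {"tx": 0,"ty": 0,"tz": -120,"roll": 0}
    - {"tx": 0,"ty": 0,"tz": -140,"roll": 0}
  grip: 95

```text
t: 5.9
eef_pos: [588.2, -147.4, 159.2]
tcp_rot: [-3.14, 0.003, -3.141]
ft_force: [0.2, 0.5, -1.0]
opening: 0.875
grip_force: 0.0
```

```bash
python3 - <<'E'
from plan import plan
from h import *
from cell import optics
plan((526.4,40.2,120,-2.977),(526.4,40.2,4,-2.977))
c=optics.read_camera("side");cv2.imwrite("pics/b.png",c["pixels"][150:450,150:550]);pickle.dump(c,open("side1.pkl","wb"))
E
```

```text
t 5.9 tcp [ 588.2 -147.4  159.2] yaw -3.141 j [-0.35  0.52  1.67  0.    0.95 -1.93] F [ 0.2  0.5 -1. ] open 83.2 grip 0.0
(526.4, 40.2, 120, -2.977) -> tx ty tz [ 61.8 187.6  39.2] roll -0.164 dist 201.0
(526.4, 40.2, 4, -2.977) -> tx ty tz [ 61.8 187.6 155.2] roll -0.164 dist 251.0
```

View pics/b.png

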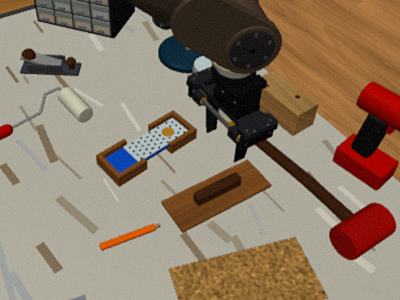

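The lid lies flat on the bench at (215, 193) in the crop. The plate is in the case with its blue end towards the robot at (122, 160) and the patch at (168, 132), so its yaw is 0.164. Next I go to the cut-outs.

Emit:
step_arm:
  moves:
    - {"tx": 10,"ty": 32,"tz": 0,"roll": -0.03}
    - {"tx": 21,"ty": 65,"tz": 0,"roll": -0.06}
    - {"tx": 32,"ty": 98,"tz": 5,"roll": -0.09}
    - {"tx": 43,"ty": 131,"tz": 15,"roll": -0.12}
    - {"tx": 54,"ty": 164,"tz": 28,"roll": -0.15}
    - {"tx": 62,"ty": 188,"tz": 45,"roll": -0.164}
    - {"tx": 62,"ty": 188,"tz": 70,"roll": -0.164}
    - {"tx": 62,"ty": 188,"tz": 90,"roll": -0.164}
    - {"tx": 62,"ty": 188,"tz": 100,"roll": -0.164}
    - {"tx": 62,"ty": 188,"tz": 105,"roll": -0.164}
  grip: 95

```text
t: 6.78
eef_pos: [525.1, 40.8, 49.4]
tcp_rot: [3.141, -0.002, -2.977]
ft_force: [-0.4, 0.6, 0.2]
opening: 0.999
grip_force: 0.0
```

```bash
python3 plan.py 526.4,40.2,4,-2.977
```

```text
t 6.78 tcp [525.1  40.8  49.4] yaw -2.977 j [-0.05  0.59  1.95  0.    0.6  -1.78] F [-0.4  0.6  0.2] open 95.1 grip 0.0
(526.4, 40.2, 4.0, -2.977) -> tx ty tz [-1.1 -0.8 45.4] roll -0.0 dist 45.0
```

Emit:
step_arm:
  moves:
    - {"tx": 0,"ty": 0,"tz": 8,"roll": 0}
    - {"tx": 0,"ty": 0,"tz": 18,"roll": 0}
    - {"tx": 0,"ty": 0,"tz": 28,"roll": 0}
    - {"tx": 0,"ty": 0,"tz": 36,"roll": 0}
    - {"tx": 0,"ty": 0,"tz": 42,"roll": 0}
    - {"tx": 0,"ty": 0,"tz": 45,"roll": 0}
    - {"tx": 0,"ty": 0,"tz": 45,"roll": 0}

```text
t: 7.37
eef_pos: [525.4, 40.8, 4.8]
tcp_rot: [3.141, -0.001, -2.978]
ft_force: [0.2, 1.1, 1.1]
opening: 1.0
grip_force: 0.0
```

```bash
python3 plan.py 526.4,40.2,4,-2.977
```

```text
t 7.37 tcp [525.4  40.8   4.8] yaw -2.978 j [-0.05  0.67  1.97  0.    0.5  -1.78] F [0.2 1.1 1.1] open 95.1 grip 0.0
(526.4, 40.2, 4.0, -2.977) -> tx ty tz [-0.9 -0.7  0.8] roll -0.001 dist 1.0
```

Emit:
step_arm:
  moves:
    - {"tx": -1,"ty": 0,"tz": 0,"roll": 0}
    - {"tx": -1,"ty": 0,"tz": 0,"roll": 0}
    - {"tx": -1,"ty": 0,"tz": 0,"roll": 0}
    - {"tx": -1,"ty": 0,"tz": 0,"roll": 0}
    - {"tx": -1,"ty": 0,"tz": 0,"roll": 0}
    - {"tx": -1,"ty": 0,"tz": 0,"roll": 0}
    - {"tx": -1,"ty": 0,"tz": 0,"roll": 0}
    - {"tx": -1,"ty": 0,"tz": 0,"roll": 0}
    - {"tx": -1,"ty": 0,"tz": 0,"roll": 0}
  grip: 0

```text
t: 8.12
eef_pos: [526.7, 40.9, 5.6]
tcp_rot: [3.142, 0.0, -2.977]
ft_force: [-0.7, -0.1, 4.1]
opening: 0.627
grip_force: 30.0
```

```bash
python3 plan.py 526.4,40.2,84,-2.977
```

```text
t 8.12 tcp [526.7  40.9   5.6] yaw -2.977 j [-0.05  0.67  1.97  0.    0.51 -1.78] F [-0.7 -0.1  4.1] open 59.6 grip 30.0
(526.4, 40.2, 84.0, -2.977) -> tx ty tz [  0.4  -0.7 -78.4] roll -0.0 dist 78.0
```

The plate is gripped, but the tips sit 4.4 mm below its underside, so they would hit the mat when I lay it down. I'll take it again about 6 mm higher, which keeps the tips above the mat.

Emit:
step_arm:
  moves:
    - {"tx": 0,"ty": 0,"tz": 0,"roll": 0}
    - {"tx": 0,"ty": 0,"tz": 0,"roll": 0}
    - {"tx": 0,"ty": 0,"tz": -3,"roll": 0}
    - {"tx": 0,"ty": 0,"tz": -5.5,"roll": 0}
    - {"tx": 0,"ty": 0,"tz": -5.5,"roll": 0}
  grip: 75

```text
t: 8.53
eef_pos: [526.8, 41.0, 11.4]
tcp_rot: [-3.142, 0.001, -2.977]
ft_force: [-0.1, 0.2, -0.4]
opening: 0.791
grip_force: 0.0
```

Emit:
step_arm:
  moves:
    - {"tx": 0,"ty": 0,"tz": 0,"roll": 0}
    - {"tx": 0,"ty": 0,"tz": 0,"roll": 0}
    - {"tx": 0,"ty": 0,"tz": 0,"roll": 0}
    - {"tx": 0,"ty": 0,"tz": 0,"roll": 0}
    - {"tx": 0,"ty": 0,"tz": 0,"roll": 0}
    - {"tx": 0,"ty": 0,"tz": 0,"roll": 0}
  grip: 0

```text
t: 9.03
eef_pos: [526.6, 41.0, 10.9]
tcp_rot: [3.141, -0.0, -2.977]
ft_force: [-0.1, 0.3, 0.9]
opening: 0.628
grip_force: 30.0
```

```bash
python3 plan.py 526.4,40.2,84,-2.977
```

```text
t 9.03 tcp [526.6  41.   10.9] yaw -2.977 j [-0.05  0.66  1.97  0.    0.52 -1.78] F [-0.1  0.3  0.9] open 59.7 grip 30.0
(526.4, 40.2, 84.0, -2.977) -> tx ty tz [  0.3  -0.7 -73.1] roll -0.0 dist 73.0
```

Emit:
step_arm:
  moves:
    - {"tx": 0,"ty": 0,"tz": -3,"roll": 0}
    - {"tx": 0,"ty": 0,"tz": -9,"roll": 0}
    - {"tx": 0,"ty": 0,"tz": -18,"roll": 0}
    - {"tx": 0,"ty": 0,"tz": -30,"roll": 0}
    - {"tx": 0,"ty": 0,"tz": -44,"roll": 0}
    - {"tx": 0,"ty": 0,"tz": -58,"roll": 0}
    - {"tx": 0,"ty": 0,"tz": -70,"roll": 0}
    - {"tx": 0,"ty": 0,"tz": -80,"roll": 0}
    - {"tx": 0,"ty": 0,"tz": -85,"roll": 0}
    - {"tx": 0,"ty": 0,"tz": -85,"roll": 0}

```text
t: 9.87
eef_pos: [527.0, 41.0, 97.3]
tcp_rot: [-3.141, 0.002, -2.977]
ft_force: [-0.4, -1.0, -1.4]
opening: 0.628
grip_force: 30.0
```

```bash
python3 plan.py 518.5,-334.4,96,-3.411 518.5,-334.4,4,-3.411
```

```text
t 9.87 tcp [527.   41.   97.3] yaw -2.977 j [-0.05  0.51  1.92  0.    0.71 -1.78] F [-0.4 -1.  -1.4] open 59.7 grip 30.0
(518.5, -334.4, 96.0, -3.411) -> tx ty tz [  69.7 -368.9    1.3] roll 0.434 dist 375.0
(518.5, -334.4, 4.0, -3.411) -> tx ty tz [  69.7 -368.9   93.3] roll 0.434 dist 387.0
```

Emit:
step_arm:
  moves:
    - {"tx": 2,"ty": -10,"tz": 0,"roll": 0.01}
    - {"tx": 6,"ty": -32,"tz": 0,"roll": 0.035}
    - {"tx": 12,"ty": -65,"tz": 0,"roll": 0.075}
    - {"tx": 19,"ty": -101,"tz": 0,"roll": 0.12}
    - {"tx": 26,"ty": -138,"tz": 0,"roll": 0.165}
    - {"tx": 33,"ty": -175,"tz": 0,"roll": 0.21}
    - {"tx": 40,"ty": -212,"tz": 0,"roll": 0.255}
    - {"tx": 47,"ty": -249,"tz": 0,"roll": 0.3}
    - {"tx": 54,"ty": -286,"tz": 0,"roll": 0.345}
    - {"tx": 61,"ty": -322,"tz": 0,"roll": 0.39}
    - {"tx": 67,"ty": -352,"tz": 2,"roll": 0.42}
    - {"tx": 70,"ty": -369,"tz": 8,"roll": 0.434}

```text
t: 10.87
eef_pos: [516.9, -338.5, 87.4]
tcp_rot: [-3.141, 0.0, 2.867]
ft_force: [0.2, 1.0, -2.4]
opening: 0.626
grip_force: 30.0
```

Emit:
step_arm:
  moves:
    - {"tx": 0,"ty": 0,"tz": 10,"roll": 0}
    - {"tx": 0,"ty": 0,"tz": 24,"roll": 0}
    - {"tx": 0,"ty": 0,"tz": 40,"roll": 0}
    - {"tx": 0,"ty": 0,"tz": 55,"roll": 0}
    - {"tx": 0,"ty": 0,"tz": 67,"roll": 0}
    - {"tx": 0,"ty": 0,"tz": 75,"roll": 0}
    - {"tx": 0,"ty": 0,"tz": 78,"roll": 0}
    - {"tx": 0,"ty": 0,"tz": 78,"roll": 0}

```text
t: 11.53
eef_pos: [517.6, -334.0, 9.1]
tcp_rot: [3.141, -0.001, 2.872]
ft_force: [0.1, -1.1, -2.0]
opening: 0.629
grip_force: 30.0
```

```bash
python3 plan.py 518.5,-334.4,4,2.872
```

```text
t 11.53 tcp [ 517.6 -334.     9.1] yaw 2.872 j [-0.68  0.74  1.74  0.    0.66 -1.98] F [ 0.1 -1.1 -2. ] open 59.8 grip 30.0
(518.5, -334.4, 4.0, 2.872) -> tx ty tz [-0.9 -0.2  5.1] roll 0.0 dist 5.0
```

Emit:
step_arm:
  moves:
    - {"tx": 0,"ty": 0,"tz": 1.5,"roll": 0}
    - {"tx": 0,"ty": 0,"tz": 3,"roll": 0}
    - {"tx": 0,"ty": 0,"tz": 4.5,"roll": 0}
    - {"tx": 0,"ty": 0,"tz": 5,"roll": 0}
    - {"tx": 0,"ty": 0,"tz": 5,"roll": 0}

```text
t: 11.95
eef_pos: [517.9, -334.5, 5.1]
tcp_rot: [-3.142, 0.0, 2.872]
ft_force: [-0.4, -0.2, -2.5]
opening: 0.629
grip_force: 30.0
```

```bash
python3 plan.py 518.5,-334.4,4,2.872
```

```text
t 11.95 tcp [ 517.9 -334.5    5.1] yaw 2.872 j [-0.68  0.74  1.74  0.    0.65 -1.98] F [-0.4 -0.2 -2.5] open 59.8 grip 30.0
(518.5, -334.4, 4.0, 2.872) -> tx ty tz [-0.6  0.3  1.1] roll -0.0 dist 1.0
```

Emit:
step_arm:
  moves:
    - {"tx": 0,"ty": 0,"tz": 0.8,"roll": 0}
    - {"tx": 0,"ty": 0,"tz": 0.8,"roll": 0}
    - {"tx": 0,"ty": 0,"tz": 0.8,"roll": 0}

```text
t: 12.2
eef_pos: [517.8, -334.5, 4.2]
tcp_rot: [3.142, 0.0, 2.872]
ft_force: [0.3, 0.8, -1.9]
opening: 0.63
grip_force: 30.0
```

Emit:
step_arm:
  moves:
    - {"tx": 0,"ty": 0,"tz": 0,"roll": 0}
    - {"tx": 0,"ty": 0,"tz": 0,"roll": 0}
    - {"tx": 0,"ty": 0,"tz": 0,"roll": 0}
    - {"tx": 0,"ty": 0,"tz": 0,"roll": 0}
    - {"tx": 0,"ty": 0,"tz": 0,"roll": 0}
    - {"tx": 0,"ty": 0,"tz": 0,"roll": 0}
    - {"tx": 0,"ty": 0,"tz": -10,"roll": 0}
    - {"tx": 0,"ty": 0,"tz": -30,"roll": 0}
    - {"tx": 10,"ty": 0,"tz": -55,"roll": 0}
    - {"tx": 30,"ty": 0,"tz": -75,"roll": 0}
    - {"tx": 50,"ty": 0,"tz": -80,"roll": 0}
    - {"tx": 63,"ty": 0,"tz": -80,"roll": 0}
  grip: 95

```text
t: 13.2
eef_pos: [456.4, -317.6, 86.6]
tcp_rot: [-3.14, 0.002, 2.872]
ft_force: [-0.6, 0.2, 0.8]
opening: 1.0
grip_force: 0.0
```

```bash
python3 - <<'E'
from plan import plan
from h import *
from cell import optics
plan((518-63*.964,-334.5+63*.266,4.5,2.872))
out=[]
for n in("side","top"):
    c=optics.read_camera(n);pickle.dump(c,open(n+"2.pkl","wb"));out.append(c["pixels"])
cv2.imwrite("pics/c.png",np.hstack([out[0][280:480,250:550],cv2.resize(out[1][180:320,390:600],(300,200))]))
E
```

```text
t 13.2 tcp [ 456.4 -317.6   86.6] yaw 2.872 j [-0.73  0.56  1.86  0.    0.72 -2.03] F [-0.6  0.2  0.8] open 95.1 grip 0.0
(457.26800000000003, -317.742, 4.5, 2.872) -> tx ty tz [-0.9  0.1 82.1] roll -0.0 dist 82.0
```

View pics/c.png

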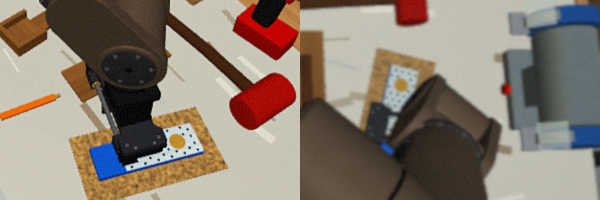

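The plate lies flat and face up on the mat. The patch is at about (178, 141) in the left panel, with the blue end on the robot side. I go down on the blue end.

Emit:
step_arm:
  moves:
    - {"tx": 0,"ty": 0,"tz": 10,"roll": 0}
    - {"tx": 0,"ty": 0,"tz": 28,"roll": 0}
    - {"tx": 0,"ty": 0,"tz": 48,"roll": 0}
    - {"tx": 0,"ty": 0,"tz": 65,"roll": 0}
    - {"tx": 0,"ty": 0,"tz": 75,"roll": 0}
    - {"tx": 0,"ty": 0,"tz": 79,"roll": 0}
    - {"tx": 0,"ty": 0,"tz": 80,"roll": 0}

```text
t: 13.88
eef_pos: [457.3, -317.6, 3.5]
tcp_rot: [3.141, -0.001, 2.872]
ft_force: [0.4, -0.2, -1.1]
opening: 0.992
grip_force: 0.0
```

Emit:
step_arm:
  moves:
    - {"tx": 0,"ty": 0,"tz": 0,"roll": 0}
    - {"tx": 0,"ty": 0,"tz": 0,"roll": 0}
    - {"tx": 0,"ty": 0,"tz": 0,"roll": 0}
    - {"tx": 0,"ty": 0,"tz": 0,"roll": 0}
    - {"tx": 0,"ty": 0,"tz": 0,"roll": 0}
    - {"tx": 0,"ty": 0,"tz": 0,"roll": 0}
    - {"tx": 0,"ty": 0,"tz": 0,"roll": 0}
    - {"tx": 0,"ty": 0,"tz": 0,"roll": 0}
    - {"tx": 0,"ty": 0,"tz": 0,"roll": 0}
  grip: 0

```text
t: 14.63
eef_pos: [457.2, -317.8, 4.3]
tcp_rot: [-3.142, 0.0, 2.872]
ft_force: [0.6, 0.8, 3.3]
opening: 0.628
grip_force: 30.0
```

```bash
python3 - <<'E'
from plan import plan
from h import *
plan()
c=load("side2");h=cv2.cvtColor(c["pixels"],cv2.COLOR_BGR2HSV).astype(int)[395:450,400:460]
m=((abs(h[...,0]-20)<9)&(h[...,1]>110)).astype(np.uint8)
n,l,s,ce=cv2.connectedComponentsWithStats(m)
d=[(s[i],back(c,ce[i]+[400,395],15).round(1)) for i in range(1,n) if s[i,4]>40];print(d)
E
```

```text
t 14.63 tcp [ 457.2 -317.8    4.3] yaw 2.872 j [-0.73  0.69  1.9   0.    0.55 -2.03] F [0.6 0.8 3.3] open 59.7 grip 30.0
[(array([   0,    0,   60,   55, 1390], dtype=int32), array([ 589.6, -360.6,   15. ])), (array([ 19,  19,  16,  15, 179], dtype=int32), array([ 575.1, -350.3,   15. ]))]
```

Emit:
step_arm:
  moves:
    - {"tx": 0,"ty": 0,"tz": -2,"roll": 0}
    - {"tx": 0,"ty": 0,"tz": -6,"roll": 0}
    - {"tx": 0,"ty": 0,"tz": -12,"roll": 0}
    - {"tx": 0,"ty": 0,"tz": -20,"roll": 0}
    - {"tx": 0,"ty": 0,"tz": -30,"roll": 0}
    - {"tx": 0,"ty": 0,"tz": -41,"roll": 0}
    - {"tx": 0,"ty": 0,"tz": -52,"roll": 0}
    - {"tx": 0,"ty": 0,"tz": -63,"roll": 0}
    - {"tx": 0,"ty": 0,"tz": -72,"roll": 0}
    - {"tx": 0,"ty": 0,"tz": -78,"roll": 0}
    - {"tx": 0,"ty": 0,"tz": -80,"roll": 0}
    - {"tx": 0,"ty": 0,"tz": -80,"roll": 0}

```text
t: 15.63
eef_pos: [457.2, -317.8, 84.7]
tcp_rot: [-3.141, 0.001, 2.872]
ft_force: [-1.2, 0.5, -2.9]
opening: 0.631
grip_force: 30.0
```

```bash
python3 - <<'E'
from plan import plan
from h import *
from cell import optics
plan((496,252.7,179,3.392))
c=optics.read_camera("side");pickle.dump(c,open("side3.pkl","wb"))
cv2.imwrite("pics/d.png",cv2.resize(c["pixels"][230:450,250:530],None,fx=2,fy=2))
E
```

```text
t 15.63 tcp [ 457.2 -317.8   84.7] yaw 2.872 j [-0.73  0.56  1.86  0.    0.72 -2.03] F [-1.2  0.5 -2.9] open 60.0 grip 30.0
(496, 252.7, 179, 3.392) -> tx ty tz [114.7 560.2 -94.3] roll -0.52 dist 580.0
```

View pics/d.png

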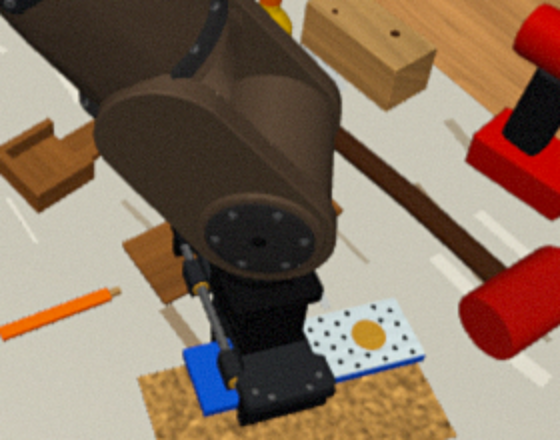

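The plate is held by the blue end and looks level. The patch is at crop (369, 334), which is pixel (434.5, 397). I check the sag against the projection.

```bash
python3 - <<'E'
from h import *
c=load("side3")
for z in(95.4,90,80):print(z,proj(c,[575,-350.3,z]))
E
```

```text
95.4 [[433.88651717 396.86754345]]
90 [[433.38301012 398.5754493 ]]
80 [[432.46105339 401.70274476]]
```

Emit:
step_arm:
  moves:
    - {"tx": 1,"ty": 4,"tz": -2,"roll": -0.01}
    - {"tx": 3,"ty": 14,"tz": -6,"roll": -0.03}
    - {"tx": 6,"ty": 30,"tz": -14,"roll": -0.06}
    - {"tx": 10,"ty": 50,"tz": -24,"roll": -0.1}
    - {"tx": 15,"ty": 74,"tz": -36,"roll": -0.15}
    - {"tx": 20,"ty": 99,"tz": -48,"roll": -0.2}
    - {"tx": 25,"ty": 124,"tz": -60,"roll": -0.25}
    - {"tx": 30,"ty": 149,"tz": -72,"roll": -0.3}
    - {"tx": 35,"ty": 174,"tz": -82,"roll": -0.35}
    - {"tx": 40,"ty": 199,"tz": -90,"roll": -0.4}
    - {"tx": 45,"ty": 224,"tz": -94,"roll": -0.45}
    - {"tx": 50,"ty": 249,"tz": -95,"roll": -0.5}

```text
t: 16.68
eef_pos: [474.8, -61.9, 180.4]
tcp_rot: [-3.141, 0.001, -2.906]
ft_force: [-0.3, 0.1, -2.3]
opening: 0.623
grip_force: 30.0
```

```bash
python3 plan.py 496,252.7,179,-2.891
```

```text
t 16.68 tcp [474.8 -61.9 180.4] yaw -2.906 j [-0.27  0.33  1.95  0.    0.86 -2.07] F [-0.3  0.1 -2.3] open 59.2 grip 30.0
(496.0, 252.7, 179.0, -2.891) -> tx ty tz [-93.9 301.    1.4] roll -0.015 dist 315.0
```

Emit:
step_arm:
  moves:
    - {"tx": -8,"ty": 25,"tz": 0,"roll": -0.01}
    - {"tx": -16,"ty": 51,"tz": 0,"roll": -0.015}
    - {"tx": -24,"ty": 78,"tz": 0,"roll": -0.015}
    - {"tx": -32,"ty": 104,"tz": 0,"roll": -0.015}
    - {"tx": -40,"ty": 130,"tz": 0,"roll": -0.015}
    - {"tx": -48,"ty": 155,"tz": 0,"roll": -0.015}
    - {"tx": -56,"ty": 180,"tz": 0,"roll": -0.015}
    - {"tx": -63,"ty": 203,"tz": 0,"roll": -0.015}
    - {"tx": -70,"ty": 224,"tz": 0,"roll": -0.015}
    - {"tx": -76,"ty": 243,"tz": 0,"roll": -0.015}
    - {"tx": -81,"ty": 259,"tz": 0,"roll": -0.015}
    - {"tx": -85,"ty": 273,"tz": 0,"roll": -0.015}

```text
t: 17.68
eef_pos: [494.3, 223.0, 179.6]
tcp_rot: [3.141, -0.0, -2.893]
ft_force: [-0.1, -0.3, -2.6]
opening: 0.624
grip_force: 30.0
```

```bash
python3 plan.py 496,252.7,179,-2.891
```

```text
t 17.68 tcp [494.3 223.  179.6] yaw -2.893 j [ 0.3   0.41  1.8   0.    0.92 -1.52] F [-0.1 -0.3 -2.6] open 59.4 grip 30.0
(496.0, 252.7, 179.0, -2.891) -> tx ty tz [-8.9 28.4  0.6] roll -0.002 dist 30.0
```

Emit:
step_arm:
  moves:
    - {"tx": -3,"ty": 10,"tz": 0,"roll": 0}
    - {"tx": -6,"ty": 18,"tz": 0,"roll": 0}
    - {"tx": -8,"ty": 24,"tz": 0,"roll": 0}
    - {"tx": -9,"ty": 28,"tz": 0,"roll": 0}
    - {"tx": -9,"ty": 29,"tz": 0,"roll": 0}
    - {"tx": -9,"ty": 29,"tz": 0,"roll": 0}

```text
t: 18.18
eef_pos: [497.3, 251.0, 179.1]
tcp_rot: [-3.142, -0.0, -2.896]
ft_force: [1.1, 0.9, -2.0]
opening: 0.628
grip_force: 30.0
```

```bash
python3 - <<'E'
from plan import plan
from h import *
from cell import optics
plan((496,252.7,179,-2.891))
out=[];
for n in("side","top"):
    c=optics.read_camera(n);pickle.dump(c,open(n+"4.pkl","wb"));out.append(c["pixels"])
    print(n,"patch exp",proj(c,[614.5,283,190]),"lens",proj(c,[614.5,283,298]))
cv2.imwrite("pics/e.png",np.hstack([cv2.resize(out[0][70:220,180:380],(400,300)),cv2.resize(out[1][110:260,170:370],(400,300))]))
E
```

```text
t 18.18 tcp [497.3 251.  179.1] yaw -2.896 j [ 0.35  0.43  1.77  0.    0.94 -1.47] F [ 1.1  0.9 -2. ] open 59.7 grip 30.0
(496, 252.7, 179, -2.891) -> tx ty tz [0.8 2.  0.1] roll -0.005 dist 2.0
side patch exp [[277.9568459 169.08006  ]] lens [[276.21645189 129.42460434]]
top patch exp [[240.59263485 215.75843637]] lens [[231.22863347 205.53309917]]
```

View pics/e.png

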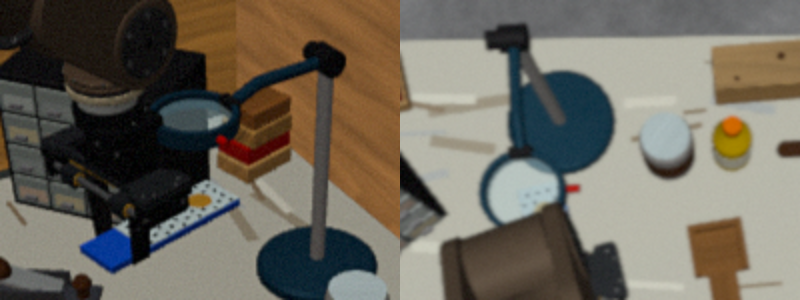

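The side picture shows the patch at about (280, 170), where (278, 169) was expected. It sits straight below the ring centre at (278, 130), and the plate is level. Now I hold it still.

Emit:
step_arm:
  moves:
    - {"tx": 0,"ty": 0,"tz": 0,"roll": 0}
    - {"tx": 0,"ty": 0,"tz": 0,"roll": 0}
    - {"tx": 0,"ty": 0,"tz": 0,"roll": 0}
    - {"tx": 0,"ty": 0,"tz": 0,"roll": 0}
    - {"tx": 0,"ty": 0,"tz": 0,"roll": 0}
    - {"tx": 0,"ty": 0,"tz": 0,"roll": 0}
    - {"tx": 0,"ty": 0,"tz": 0,"roll": 0}
    - {"tx": 0,"ty": 0,"tz": 0,"roll": 0}
    - {"tx": 0,"ty": 0,"tz": 0,"roll": 0}
    - {"tx": 0,"ty": 0,"tz": 0,"roll": 0}
    - {"tx": 0,"ty": 0,"tz": 0,"roll": 0}
    - {"tx": 0,"ty": 0,"tz": 0,"roll": 0}

```text
t: 19.28
eef_pos: [497.5, 251.1, 179.2]
tcp_rot: [3.142, 0.0, -2.896]
ft_force: [-0.6, 0.2, -2.1]
opening: 0.628
grip_force: 30.0
```

Emit:
step_arm:
  moves:
    - {"tx": 0,"ty": 0,"tz": 0,"roll": 0}
    - {"tx": 0,"ty": 0,"tz": 0,"roll": 0}
    - {"tx": 0,"ty": 0,"tz": 0,"roll": 0}
    - {"tx": 0,"ty": 0,"tz": 0,"roll": 0}
    - {"tx": 0,"ty": 0,"tz": 0,"roll": 0}
    - {"tx": 0,"ty": 0,"tz": 0,"roll": 0}
    - {"tx": 0,"ty": 0,"tz": 0,"roll": 0}
    - {"tx": 0,"ty": 0,"tz": 0,"roll": 0}
    - {"tx": 0,"ty": 0,"tz": 0,"roll": 0}
    - {"tx": 0,"ty": 0,"tz": 0,"roll": 0}
    - {"tx": 0,"ty": 0,"tz": 0,"roll": 0}
    - {"tx": 0,"ty": 0,"tz": 0,"roll": 0}

```text
t: 20.28
eef_pos: [497.4, 251.1, 179.2]
tcp_rot: [3.142, 0.0, -2.896]
ft_force: [-0.4, 0.4, -2.3]
opening: 0.627
grip_force: 30.0
```

Emit:
step_arm:
  moves:
    - {"tx": 0,"ty": 0,"tz": 0,"roll": 0}
    - {"tx": 0,"ty": 0,"tz": 0,"roll": 0}
    - {"tx": 0,"ty": 0,"tz": 0,"roll": 0}
    - {"tx": 0,"ty": 0,"tz": 0,"roll": 0}
    - {"tx": 0,"ty": 0,"tz": 0,"roll": 0}
    - {"tx": 0,"ty": 0,"tz": 0,"roll": 0}

```text
t: 20.78
eef_pos: [497.4, 251.1, 179.2]
tcp_rot: [3.142, 0.0, -2.896]
ft_force: [-0.1, 0.3, -2.6]
opening: 0.628
grip_force: 30.0
```

```bash
python3 plan.py 457.2,-317.8,179,-3.411 457.2,-317.8,4.5,-3.411
```

```text
t 20.78 tcp [497.4 251.1 179.2] yaw -2.896 j [ 0.35  0.44  1.77  0.    0.94 -1.47] F [-0.1  0.3 -2.6] open 59.7 grip 30.0
(457.2, -317.8, 179.0, -3.411) -> tx ty tz [ 1.771e+02 -5.421e+02  2.000e-01] roll 0.515 dist 570.0
(457.2, -317.8, 4.5, -3.411) -> tx ty tz [ 177.1 -542.1  174.7] roll 0.515 dist 596.0
```

Emit:
step_arm:
  moves:
    - {"tx": 1,"ty": -4,"tz": 0,"roll": 0}
    - {"tx": 5,"ty": -14,"tz": 0,"roll": 0}
    - {"tx": 10,"ty": -31,"tz": 0,"roll": 0}
    - {"tx": 17,"ty": -53,"tz": 0,"roll": 0}
    - {"tx": 25,"ty": -77,"tz": 0,"roll": 0}
    - {"tx": 33,"ty": -101,"tz": 0,"roll": 0.01}
    - {"tx": 41,"ty": -125,"tz": 0,"roll": 0.03}
    - {"tx": 49,"ty": -149,"tz": 0,"roll": 0.06}
    - {"tx": 57,"ty": -173,"tz": 0,"roll": 0.09}
    - {"tx": 65,"ty": -198,"tz": 0,"roll": 0.12}
    - {"tx": 73,"ty": -223,"tz": 0,"roll": 0.15}
    - {"tx": 81,"ty": -248,"tz": 0,"roll": 0.18}

```text
t: 21.78
eef_pos: [478.4, -11.0, 179.3]
tcp_rot: [-3.141, 0.0, -3.078]
ft_force: [-0.5, 0.2, -2.6]
opening: 0.63
grip_force: 30.0
```

```bash
python3 plan.py 457.2,-317.8,179,-3.411
```

```text
t 21.78 tcp [478.4 -11.  179.3] yaw -3.078 j [-0.16  0.33  1.95 -0.    0.86 -1.8 ] F [-0.5  0.2 -2.6] open 59.9 grip 30.0
(457.2, -317.8, 179.0, -3.411) -> tx ty tz [ 4.060e+01 -3.048e+02  3.000e-01] roll 0.333 dist 308.0
```

Emit:
step_arm:
  moves:
    - {"tx": 3,"ty": -25,"tz": 0,"roll": 0.03}
    - {"tx": 7,"ty": -51,"tz": 0,"roll": 0.06}
    - {"tx": 10,"ty": -78,"tz": 0,"roll": 0.09}
    - {"tx": 14,"ty": -105,"tz": 0,"roll": 0.12}
    - {"tx": 18,"ty": -132,"tz": 2,"roll": 0.15}
    - {"tx": 21,"ty": -160,"tz": 6,"roll": 0.18}
    - {"tx": 25,"ty": -188,"tz": 12,"roll": 0.21}
    - {"tx": 29,"ty": -216,"tz": 20,"roll": 0.24}
    - {"tx": 33,"ty": -244,"tz": 30,"roll": 0.27}
    - {"tx": 36,"ty": -269,"tz": 40,"roll": 0.3}
    - {"tx": 39,"ty": -289,"tz": 50,"roll": 0.32}
    - {"tx": 41,"ty": -302,"tz": 60,"roll": 0.333}

```text
t: 22.78
eef_pos: [456.9, -315.6, 118.6]
tcp_rot: [-3.141, 0.0, 2.871]
ft_force: [-0.8, -0.0, -2.3]
opening: 0.627
grip_force: 30.0
```

Emit:
step_arm:
  moves:
    - {"tx": 0,"ty": -2,"tz": 10,"roll": 0}
    - {"tx": 0,"ty": -3,"tz": 22,"roll": 0}
    - {"tx": 0,"ty": -3,"tz": 36,"roll": 0}
    - {"tx": 0,"ty": -3,"tz": 52,"roll": 0}
    - {"tx": 0,"ty": -3,"tz": 68,"roll": 0}
    - {"tx": 0,"ty": -3,"tz": 82,"roll": 0}
    - {"tx": 0,"ty": -3,"tz": 94,"roll": 0}
    - {"tx": 0,"ty": -3,"tz": 102,"roll": 0}
    - {"tx": 0,"ty": -3,"tz": 106,"roll": 0}
    - {"tx": 0,"ty": -3,"tz": 107,"roll": 0}
    - {"tx": 0,"ty": -3,"tz": 107,"roll": 0}

```text
t: 23.7
eef_pos: [457.1, -315.9, 12.3]
tcp_rot: [3.142, 0.0, 2.874]
ft_force: [-0.1, -0.2, -4.0]
opening: 0.631
grip_force: 30.0
```

```bash
python3 plan.py 457.2,-317.8,4.3,2.872
```

```text
t 23.7 tcp [ 457.1 -315.9   12.3] yaw 2.874 j [-0.72  0.68  1.9   0.    0.57 -2.03] F [-0.1 -0.2 -4. ] open 60.0 grip 30.0
(457.2, -317.8, 4.3, 2.872) -> tx ty tz [-0.6 -1.8  8. ] roll 0.002 dist 8.0
```

Emit:
step_arm:
  moves:
    - {"tx": 0,"ty": -2,"tz": 1.5,"roll": 0}
    - {"tx": 0,"ty": -2,"tz": 3,"roll": 0}
    - {"tx": 0,"ty": -2,"tz": 4.5,"roll": 0}
    - {"tx": 0,"ty": -2,"tz": 6,"roll": 0}
    - {"tx": 0,"ty": -2,"tz": 7,"roll": 0}
    - {"tx": 0,"ty": -2,"tz": 7.7,"roll": 0}
    - {"tx": 0,"ty": -2,"tz": 7.7,"roll": 0}

```text
t: 24.28
eef_pos: [456.5, -318.0, 4.4]
tcp_rot: [3.141, 0.0, 2.874]
ft_force: [-0.5, -1.0, -2.3]
opening: 0.629
grip_force: 30.0
```

```bash
python3 plan.py 457.2,-317.8,4.3,2.872
```

```text
t 24.28 tcp [ 456.5 -318.     4.4] yaw 2.874 j [-0.73  0.69  1.9   0.    0.55 -2.03] F [-0.5 -1.  -2.3] open 59.8 grip 30.0
(457.2, -317.8, 4.3, 2.872) -> tx ty tz [-0.6  0.4  0.1] roll 0.002 dist 1.0
```

Now I release and retreat upwards.

Emit:
step_arm:
  moves:
    - {"tx": 0,"ty": 0,"tz": 0,"roll": 0}
    - {"tx": 0,"ty": 0,"tz": 0,"roll": 0}
    - {"tx": 0,"ty": 0,"tz": 0,"roll": 0}
    - {"tx": 0,"ty": 0,"tz": 0,"roll": 0}
    - {"tx": 0,"ty": 0,"tz": 0,"roll": 0}
    - {"tx": 0,"ty": 0,"tz": -10,"roll": 0}
    - {"tx": 0,"ty": 0,"tz": -30,"roll": 0}
    - {"tx": 0,"ty": 0,"tz": -60,"roll": 0}
    - {"tx": 0,"ty": 0,"tz": -95,"roll": 0}
    - {"tx": 0,"ty": 0,"tz": -125,"roll": 0}
    - {"tx": 0,"ty": 0,"tz": -140,"roll": 0}
    - {"tx": 0,"ty": 0,"tz": -140,"roll": 0}
  grip: 95

```text
t: 25.28
eef_pos: [457.6, -318.8, 148.7]
tcp_rot: [-3.139, 0.006, 2.874]
ft_force: [0.4, -0.5, 0.3]
opening: 0.994
grip_force: 0.0
```

```bash
python3 - <<'E'
from plan import plan
from h import *
from cell import optics
plan()
c=optics.read_camera("side");cv2.imwrite("pics/f.png",c["pixels"])
print(proj(c,[574.5,-350.5,15]))
E
```

```text
t 25.28 tcp [ 457.6 -318.8  148.7] yaw 2.874 j [-0.73  0.47  1.8   0.    0.86 -2.03] F [ 0.4 -0.5  0.3] open 94.5 grip 0.0
[[426.64300658 421.18440197]]
```

View pics/f.png

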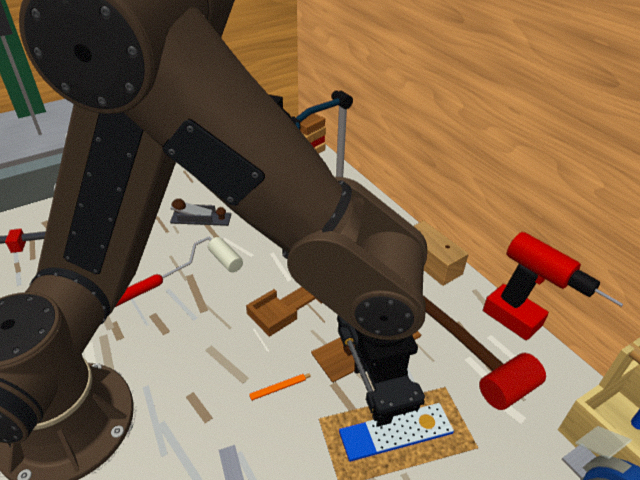

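The plate lies flat in the middle of the mat with the patch at (427, 421), as expected. The gripper is clear of it and the other things are undisturbed, so I hand in.

```bash
python3 -c "
from cell import env
print(env.job_done())"
```

```text
the job is handed in; nothing more can be done
None
```

The job is handed in at about 25 s of the 67 s: the lid lies flat on the bench, the patch was held still under the lens for about 2.6 s, and the plate is back on the middle of the mat, face up and released; the hand-in returned no verdict.

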